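Set the model and bolt the casting frame

TASK

Get the casting frame ready for pouring: set the tan model block with the dome down upright and square on the pencilled outline inside the frame, not dropping it, then swing the gate fully shut, slide its bolt across to the stop and turn the red-knobbed handle right down into the notch, so that the gate is locked. Do not knock the lamp that hangs over the bolt, and leave everything else on the bench where it stands, the other model block included.

Things in the scene. Friction and masses are not known exactly. Their poses are not given: they have to be found in the camera images.
- frame: Casting frame, fixed: plywood baseboard 300 x 218 x 12, walls 18 thick up to 112 above the bench, open top, white inside (200 x 182). Origin on the bench. Its x runs along the gate from hinge to latch end, its y from the gate into the frame, z up. The gate's outer face, when shut, is at y = -100; jamb x 102 to 152, baseboard y -100 to 118.
- outline (a point): Centre of the pencilled rectangle (124 x 64, long side along the frame's x) on the baseboard inside the frame, 12 above the bench, where the domed model goes; axes are the frame's. Free space around: 100 to the side walls, 91 to the back wall and to the gate's inner face when shut.
- hinge (a point): Point on the gate's upright hinge line, at the gate's top (112 above the bench), at x = -100, y = -100 of the frame; axes are the frame's. The gate (198 long, 18 thick, from 14 to 112 above the bench) swings outward about it, to the frame's -y. Its outer face passes through this line; from 0 to 95 mm along it the face is clear apart from flat hinge leaves.
- keeper (a point): Centre of the steel keeper staple (22 long, opening 24 x 26) on the jamb: on the bolt's line when the gate is shut, at x = 124, y = -113, 85 above the bench in the frame's axes. The rod has a round end and enters even with the gate some 5 mm ajar.
- knob (a point): Centre of the red ball knob, 26 across, on the bolt's handle (10 mm round stem), 75 from the rod's axis. The rod lies along the gate's outer face, 13 in front of it and 85 above the bench; the knob's plane is 125 (bolt drawn back) to 175 (across) along the gate from the hinge.
- gate (a joint): Angle of the gate: 0 shut (hard stop), grows as it swings outward, to 1.4 rad; starts 0.5 to 1.0. Friction holds it where it is left (0.22 N m). Seen from above it turns counter-clockwise to shut.
- bolt (a joint): Travel of the bolt in m: 0 drawn back, 0.050 fully across (hard stop); starts 0 to 0.008. It slides along the gate, away from the hinge, with 2.5 N of friction, and reaches into the keeper from about 0.02. With the gate open and the bolt out, the rod would hit the keeper.
- bolt_handle (a joint): Turn of the handle about the rod: at 0 it leans outward from the gate 35 deg from upright, grows as it turns outward and down: 0.96 level, 1.48 fully down (hard stop, 30 deg below level). Friction holds it. Starts 0 to 0.25. Its cradle's front wall stops it at about 0.9, except in the notch, where it goes right down: bolt at 0.044 or more.
- lamp: Bench lamp, fixed: origin on the bench under the middle of its flat head; black round foot (110 across) and upright 16 mm pole to 270 high at 200 along its x, and a level arm from the pole to the head. Do not knock it.
- lamp_head (a point): Centre of the underside of the lamp's flat black head, 240 above the bench: 180 (along the lamp's x, nearly the frame's x) x 50 x 30 thick. It hangs over the shut gate's bolt, right beside the raised knob, so that the knob can be reached only with the tool leaning outward from the gate, about 30 to 45 deg from upright.
- model_mid (a point): Middle of the tan block (120 x 60 x 50) of the domed model: 25 above its underside. A dome of 27 radius and a short stem stand on its top (77 high in all); x along its length, z up. 0.34 to 0.63 kg. It stands loose on the bench; grip it across its 60 mm width.
- other_model_mid (a point): Middle of the other tan block (120 x 60 x 50), with a stepped square form on top (76 high) in place of the dome: 25 above its underside. It may stand at either of the two places. Leave it alone.
- stopper_mid (a point): Middle of a round white plaster piece, 76 across and 38 high, loose. Leave it alone.
- bucket: White lidded bucket with a yellow band, 152 across and 158 high, loose; origin at the centre of its underside. Leave it alone.
- scraper: Scraper with wooden handle and steel blade, 170 long, lying on the bench; origin at its middle, on the bench. Leave it alone.
- brush_pot: Brown pot of brushes, 86 across, 190 high with its brushes; origin at the centre of its underside. Leave it alone.
Things that resemble listed ones, but are neither listed nor needed, are in the scene too. What is shaped like the part that bears model_mid but blue or orange is not meant.

How it is judged:
By the outcome, as a careful person would: the job done as asked, in the order asked, and still so for the second after the job is handed in, with the robot touching nothing.
It also fails if it takes over 72 s, if anything falls off the work surface, if the arm or the gripper's body presses on something with over 40 N, if the wrist force passes 120 N, or if a joint passes its speed limit or range.

ROBOT

A 7-joint arm with a two-finger parallel gripper is mounted at the origin on the work surface. World frame = base frame: x ahead of the robot, y to its left, z up, the work surface at z = 0. Lengths are in m, angles in rad, forces in N, time in s.
With the tool pointing down it reaches from about 0.4 to 0.85 m from the base axis. Payload 10.4 kg.
Tool frame: the origin (TCP) lies on the mounting face of the last link; the fingertips stand r.tips_ahead ahead of it and the grasp point (between the pads) lies 164 mm ahead of it (r.tips_ahead is the distance from the TCP to the fingertips, in m); z points along the fingers, y is the line along which they close (so a half turn about z gives the same grasp; the last joint's range is limited). The gripper opens to 87 mm and grips with 3 to 60 N. Pads are 19 mm wide; open, the fingers measure 117 mm over their backs; the gripper's body (75 mm by 190 mm) begins 51 mm behind the grasp point.
Start: joints at [1.273, 0.332, -0.065, 1.46, 0.022, 1.35, -0.088], TCP at [0.17, -0.602, 0.405] pointing down, gripper open.
Joint ranges: [-2.6, 2.6], [-0.5, 2.12], [-1.47, 1.34], [0.16, 2.42], [-1.27, 4.41], [0.06, 2.06], [-2.6, 2.6]. Speed limits (rad/s): [2.22, 2.22, 2.79, 2.79, 3.14, 3.14, 3.14].

INTERFACE

Orientations are given as a unit quaternion [x, y, z, w].
In Python, from bench import telemetry, imaging, job, r gives the robot as it stands.
- The arm moves only by the tool move_arm, never from a script. Its argument "steps" is a list of rows, each an object of numbers: "dx", "dy", "dz": the shift along the tool's x, y, z in cm; "spin": the turn about the tool's z in rad. In form: [{"dx": .., "dy": .., "dz": .., "spin": ..}, ...]. A call has 1 to 12 rows; each row shifts and turns the commanded pose from where the row before left it, along the tool's axes as they then stand; what a row does not reach is not made up. A row lasts 1/10 s, in which the tool goes at most 50 mm and 8.59 degrees, less where a joint would pass 70% of its speed; a pose out of reach is approached as far as the arm can. A call with a gripper value outside its range is refused whole. "claw" is the finger opening in cm, from 0 to 8.7, set as the call begins (left out, the last holds). The fingers move at their own pace and stop on an object; "squeeze" is the grip in N (left out, the last holds). Time passes only in rows, so rows that do not move let the fingers close. It gives the time, the measured TCP pose, the force, the opening and the grip force at its end, in the units of the state.
- telemetry.read_state(): the state, without advancing time (a new reading comes with each control period).
- imaging.camera(name): name is "side" or "top" or "wrist"; returns a dict with "img" (480x640x3 uint8, red, green, blue), "camera_matrix" (3x3 intrinsics, pixels), "R" (3x3) and "t" (3): a world point X has camera coordinates R X + t. Camera axes: x right, y down, z forward; pixel columns grow to the right and rows downward; lengths in m; the calibration is good to about 2 mm. The wrist camera is an equidistant fisheye: a pixel r from the principal point sees the ray r / f radians off the axis. A picture is of the moment at which its call begins. There is no depth.
- job.close_job(): hands the job in; it is judged then, once.
The state is a dict: "time": time; "joint_positions": joint angles; "joint_vel": joint speeds; "joint_torque": joint torques, N m; "ee_pos": TCP position; "eef_rot": TCP orientation; "ft_force": force on the tool from outside, world axes, zero at the start; "torque": the same for the moment, N m; "width": finger opening in m; "grip_force": force on a finger pad.
Only numpy, scipy, OpenCV 4.12 (cv2) and the standard library are available. Lean on these libraries where they do the work, as an engineer would, in place of code of your own. Each camera call takes 0.05 s, during which the arm holds its last target. There are 200 camera calls.

## Working session

There is one attempt and no reset: what is moved stays moved. The work goes in short steps, Python scripts to look and compute and a tool call to move; the robot and the scene stay as the last step left them, time stands still between calls to the robot, and variables do not carry over. Pictures are saved under pics/ and viewed, at most 10 in all, crops included, and the job is handed in when it is done.

Besides the shell and the picture viewer there is one more tool, called after "Emit:" as name(argument=value, ...) on one line, values as JSON. move_arm: Moves the arm, as the interface text tells. Its arguments: {"type":"object","properties":{"steps":{"type":"array","items":{"type":"object","properties":{"dx":{"type":"number"},"dy":{"type":"number"},"dz":{"type":"number"},"spin":{"type":"number"}}}},"claw":{"type":"number"},"squeeze":{"type":"number"}},"required":["steps"]}

```bash
ls; mkdir -p pics; python3 - <<'E'
from bench import telemetry, imaging, job, r
import cv2
print(telemetry.read_state(), r.tips_ahead)
for n in ("side","top"):
    c=imaging.camera(n); cv2.imwrite(f"pics/{n}0.png",c["img"][:,:,::-1]); print(n,c["camera_matrix"],c["R"],c["t"])
E
```

```text
pics
{'time': 0.0, 'joint_positions': array([ 1.27340521,  0.33288496, -0.06473165,  1.46092951,  0.02158785,
        1.34988535, -0.08848301]), 'joint_vel': array([ 4.75474577e-05, -1.25237637e-03,  5.61108174e-04, -2.25236739e-04,
       -1.68798256e-03,  1.81053427e-05,  1.50206010e-03]), 'joint_torque': array([-3.81172176e-04, -6.23265409e+01,  2.45442870e-02, -3.89906073e+01,
       -6.13361411e-02,  3.97130591e-02,  1.34114107e-04]), 'ee_pos': array([ 0.16958266, -0.60142659,  0.40395129]), 'eef_rot': array([ 9.90571372e-01,  1.36995832e-01, -1.17545551e-04, -6.96208797e-04]), 'ft_force': array([ 0.29966028,  0.24901612, -1.0507321 ]), 'torque': array([ 0.02976712, -0.04072851, -0.00193482]), 'grip_force': 0.0, 'width': 0.08717431466576833} 0.1822
side [[569.29046385   0.         315.26652601]
 [  0.         569.29046385 234.23518868]
 [  0.           0.           1.        ]] [[-0.97388789 -0.22702265 -0.00176029]
 [-0.15343404  0.66388074 -0.7319292 ]
 [ 0.16733313 -0.7125469  -0.68137841]] [0.48980104 0.19801156 1.55556231]
top [[502.12228734   0.         322.43294937]
 [  0.         502.12228734 245.42054681]
 [  0.           0.           1.        ]] [[-0.01360897 -0.99984741  0.01095266]
 [-0.98754226  0.01172256 -0.15691673]
 [ 0.15676439 -0.01295169 -0.9875511 ]] [-0.01516221  0.53655892  1.54351591]
```

View pics/side0.png

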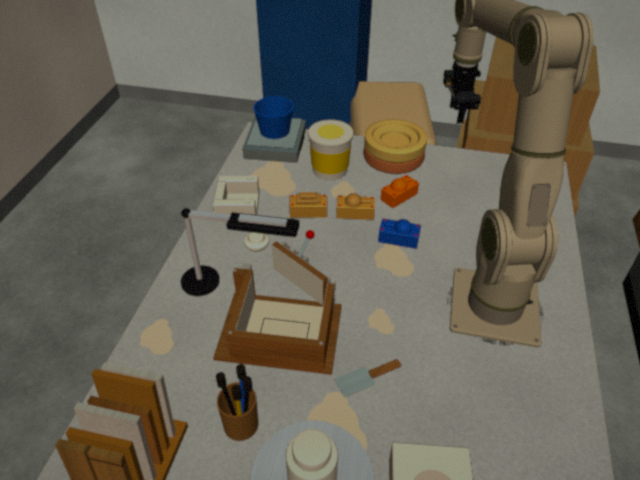

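View pics/top0.png

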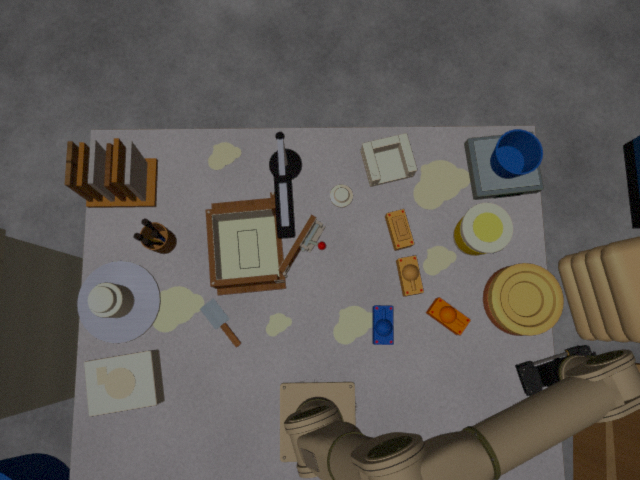

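The top view shows the frame at about (247,247). Its gate is open on the right, hinged near (283,275), with the red knob at (322,245) and the lamp head at (285,208).

Candidates for the model block:
- Tan with a round top at (410,275).
- Tan with a stepped top at (400,228).
- Blue at (383,325).
- Orange at (448,316).

The one at (410,275) fits, being tan and domed. I'll confirm it in an enlarged crop.

```bash
cat > h.py <<'E'
import numpy as np, cv2
from scipy.spatial.transform import Rotation as Ro
from bench import telemetry, imaging, job, r
def px(c,u,v,z):
    K,R,t=map(np.array,(c["camera_matrix"],c["R"],c["t"])); d=R.T@np.linalg.inv(K)@[u,v,1]; o=-R.T@t
    return o+d*(z-o[2])/d[2]
def proj(c,X):
    p=np.array(c["camera_matrix"])@(np.array(c["R"])@np.array(X)+c["t"]); return p[:2]/p[2]
E
python3 - <<'E'
from h import *
a=cv2.imread("pics/top0.png")
A=cv2.resize(a[185:305,195:335],None,fx=5,fy=5,interpolation=cv2.INTER_CUBIC)[:600,:]
cv2.imwrite("pics/c1.png",A)
b=cv2.resize(a[200:305,375:475],None,fx=4,fy=4,interpolation=cv2.INTER_CUBIC)
s=cv2.imread("pics/side0.png"); s=cv2.resize(s[165:270,280:380],None,fx=4,fy=4,interpolation=cv2.INTER_CUBIC)
cv2.imwrite("pics/c2.png",np.hstack([b,s]))
E
```

```text
(no output)
```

View pics/c1.png

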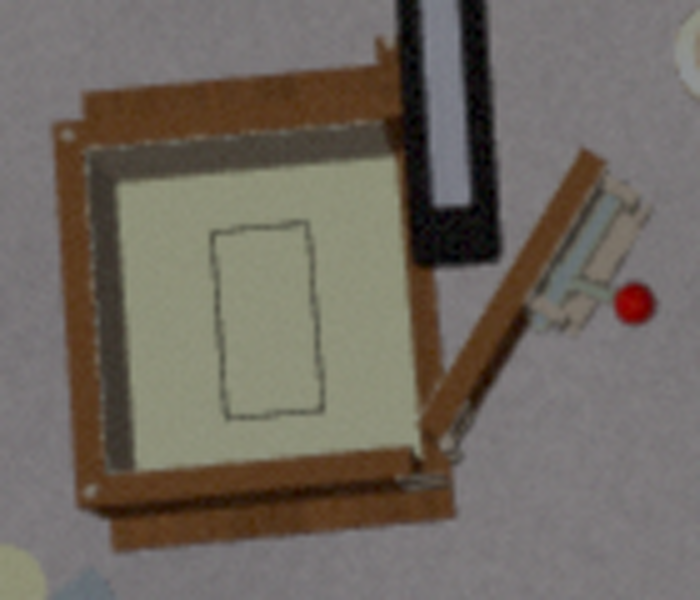

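View pics/c2.png

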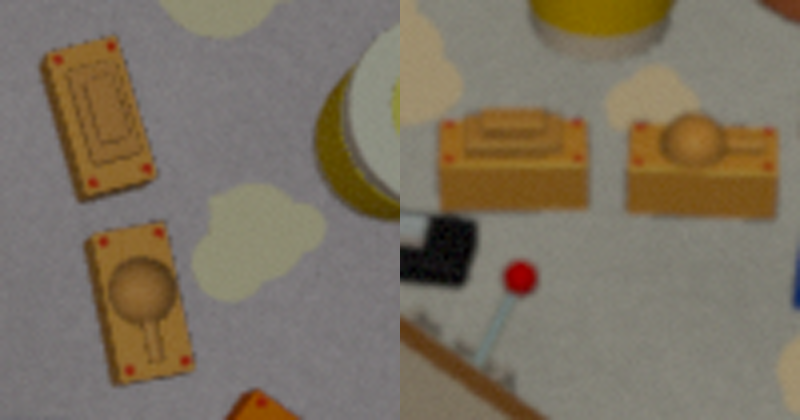

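The crop confirms it: the domed tan block is at (410,275) in the top view, with dome and stem, and the stepped block is at (400,228). The outline corners and the open gate are clear. Next I compute poses.

```bash
python3 - <<'E'
from h import *
np.set_printoptions(precision=4,suppress=True)
c=imaging.camera("top"); s=imaging.camera("side")
def P(l,sc,ox,oy,z): return np.array([px(c,(x+.5)/sc-.5+ox,(y+.5)/sc-.5+oy,z) for x,y in l])
o=P([(211,232),(308,222),(324,409),(227,418)],5,195,185,.012); 
m=P([(104,241),(159,232),(185,360),(130,370)],4,375,200,.05)
m2=P([(88,238),(165,222),(193,370),(115,384)],4,375,200,.05)
for n,q in(("outline",o),("pins",m),("corners",m2)):
    v=(q[0]+q[1]-q[2]-q[3])/2; w=(q[0]+q[3]-q[1]-q[2])/2
    print(n,q.mean(0),np.linalg.norm(v),np.linalg.norm(w),np.degrees(np.arctan2(v[1],v[0])),np.degrees(np.arctan2(-w[0],w[1])))
w=P([(53,122),(78,508)],5,195,185,.112); print("backwall",w, np.degrees(np.arctan2(*(w[0]-w[1])[1::-1])))
v=(o[0]+o[1]-o[2]-o[3]); yaw=np.arctan2(v[1],v[0]); R=np.array([[np.cos(yaw),-np.sin(yaw)],[np.sin(yaw),np.cos(yaw)]]); oc=o.mean(0)[:2]
fr=lambda p:(p[:2]-oc)@R
print("hinge world",oc+R@[-.1,-.1]," keeper",oc+R@[.124,-.113])
g=P([(585,150),(605,163),(425,410),(440,432)],5,195,185,.112); print("gate top in frame",[fr(p)for p in g])
# knob triangulate
a=[c,s]; uv=[((635.5)/5-.5+195,303.5/5-.5+185),(280+(520.5-400)/4-.5,165+278.5/4-.5)]
M=[np.array(k["camera_matrix"])@np.c_[k["R"],k["t"]] for k in a]
X=cv2.triangulatePoints(M[0],M[1],np.array(uv[0]).reshape(2,1),np.array(uv[1]).reshape(2,1)); X=(X[:3]/X[3]).ravel()
print("knob",X,"frame",fr(X), [proj(k,X) for k in a],uv)
L=P([(413,262),(498,258)],5,195,185,.27); print("lamp head near end (top)",L,[fr(p) for p in L])
E
```

```text
outline [0.5338 0.2165 0.012 ] 0.12184811569626633 0.062377641300646575 5.377623073154763 4.998444888593893
pins [ 0.4392 -0.2962  0.05  ] 0.10206519648845928 0.0438398483324434 9.117111888124226 9.04209092993534
corners [ 0.4372 -0.2928  0.05  ] 0.116428628542546 0.062015823748700676 8.286105664458496 10.197622864764066
backwall [[0.6418 0.3344 0.112 ]
 [0.4065 0.3142 0.112 ]] 4.910136925969582
hinge world [0.4437 0.1075]  keeper [0.6679 0.1156]
gate top in frame [array([ 0.0672, -0.2131]), array([ 0.0579, -0.2243]), array([-0.0811, -0.1012]), array([-0.0952, -0.1089])]
knob [ 0.5219 -0.0181  0.1449] frame [-0.0339 -0.2324] [array([321.5595, 244.8261]), array([309.9341, 234.1884])] [(321.6, 245.2), (309.625, 234.125)]
lamp head near end (top) [[0.5247 0.103  0.27  ]
 [0.5264 0.057  0.27  ]] [array([-0.0197, -0.1121]), array([-0.0224, -0.158 ])]
```

```bash
cat >> h.py <<'E'
def plan(x,y,z,yaw):
    "spin first, then shift: print spin (rad) and dx,dy,dz (cm) to bring TCP to x,y,z with tool x at yaw deg"
    s=telemetry.read_state(); R=Ro.from_quat(s["eef_rot"]).as_matrix(); p=s["ee_pos"]
    y0=np.arctan2(R[1,0],R[0,0]); sp=(y0-np.radians(yaw)+np.pi/2)%np.pi-np.pi/2
    R2=R@Ro.from_rotvec([0,0,sp]).as_matrix(); d=R2.T@(np.array([x,y,z])-p)*100
    print("t %.1f yaw %.1f lean %.1f pos %s | spin %.3f d %s"%(s["time"],np.degrees(y0),np.degrees(np.arccos(-R[2,2])),p.round(4),sp,d.round(2)))
E
python3 - <<'E'
from h import *
plan(.4392,-.2962,.32,9.1)
c=imaging.camera("top")
f=lambda u,v:px(c,(u+.5)/5-.5+195,(v+.5)/5-.5+185,.27)[:2]
q=[f(498,258),f(487,3),f(413,262),f(398,3)]
a=np.radians(5.1);R=np.array([[np.cos(a),-np.sin(a)],[np.sin(a),np.cos(a)]])
for p in q: print(p,(p-[.5338,.2165])@R)
E
```

```text
t 0.2 yaw 15.7 lean 0.0 pos [ 0.1696 -0.6015  0.4043] | spin 0.116 d [ 31.45 -25.87   8.44]
[0.52636649 0.05703377] [-0.02157972 -0.15817412]
[0.66887257 0.06239782] [ 0.12083902 -0.16549929]
[0.52470546 0.1029853 ] [-0.01914934 -0.11225685]
[0.6693859  0.11129831] [ 0.12569729 -0.11683802]
```

Emit:
move_arm(steps=[{"spin":0.116},{"dx":3.1,"dy":-2.6,"dz":0},{"dx":3.1,"dy":-2.6,"dz":0},{"dx":3.1,"dy":-2.6},{"dx":3.1,"dy":-2.6},{"dx":3.1,"dy":-2.6,"dz":1},{"dx":3.1,"dy":-2.6,"dz":1},{"dx":3.1,"dy":-2.6,"dz":1},{"dx":3.1,"dy":-2.6,"dz":1.5},{"dx":3.1,"dy":-2.6,"dz":1.5},{"dx":3.5,"dy":0.1,"dz":1.5},{"dx":0}], claw=8.7)

```text
$.steps[0]: bad value
```

```bash
python3 - <<'E'
from h import *
plan(.4392,-.2962,.217,9.1)
c=imaging.camera("wrist"); print(c["camera_matrix"],c["R"],c["t"])
cv2.imwrite("pics/w1.png",c["img"][:,:,::-1])
E
```

```text
t 0.2 yaw 15.7 lean 0.0 pos [ 0.1696 -0.6015  0.4044] | spin 0.116 d [ 31.45 -25.87  18.75]
[[371.64829954   0.         322.51136788]
 [  0.         371.64829954 235.12215447]
 [  0.           0.           1.        ]] [[ 2.71128049e-01 -9.62543122e-01  5.65397133e-04]
 [-9.29478594e-01 -2.61661744e-01  2.60005144e-01]
 [-2.50118220e-01 -7.10202119e-02 -9.65607066e-01]] [-0.62515296 -0.0327199   0.38955142]
```

View pics/w1.png

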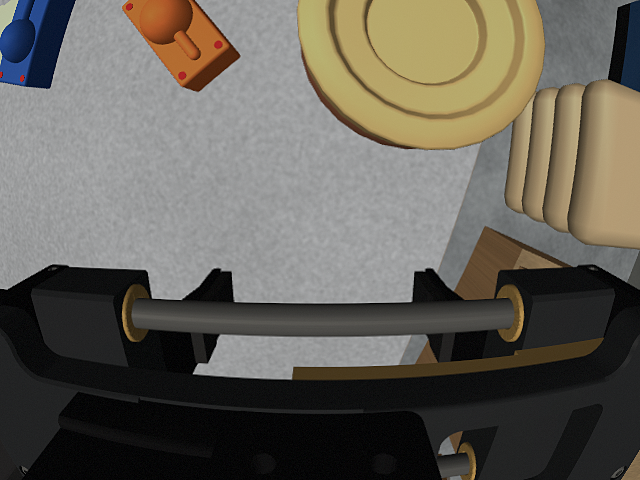

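The move was refused (rows need all four fields), so the wrist view still shows only the start area, with the orange block at (165,25) and nothing useful yet. I'm resending with full rows.

Emit:
move_arm(steps=[{"dx":0,"dy":0,"dz":0,"spin":0.116},{"dx":3.1,"dy":-2.6,"dz":0,"spin":0},{"dx":3.1,"dy":-2.6,"dz":0,"spin":0},{"dx":3.1,"dy":-2.6,"dz":0,"spin":0},{"dx":3.1,"dy":-2.6,"dz":0,"spin":0},{"dx":3.1,"dy":-2.6,"dz":1,"spin":0},{"dx":3.1,"dy":-2.6,"dz":1,"spin":0},{"dx":3.1,"dy":-2.6,"dz":1,"spin":0},{"dx":3.1,"dy":-2.6,"dz":1.5,"spin":0},{"dx":3.1,"dy":-2.6,"dz":1.5,"spin":0},{"dx":3.5,"dy":0,"dz":1.5,"spin":0},{"dx":0,"dy":0,"dz":0,"spin":0}], claw=8.7)

```text
time: 1.5
ee_pos: [0.4459, -0.3177, 0.3277]
eef_rot: [0.997, 0.082, -0.0, -0.001]
ft_force: [-0.3, 0.3, 0.6]
width: 0.087
grip_force: 0.0
```

```bash
python3 - <<'E'
from h import *
plan(.4392,-.2962,.217,9.1)
c=imaging.camera("wrist"); print(-np.array(c["R"]).T@c["t"])
cv2.imwrite("pics/w2.png",c["img"][:,:,::-1])
E
```

```text
t 1.5 yaw 9.4 lean 0.2 pos [ 0.4459 -0.3177  0.3277] | spin 0.006 d [-0.32 -2.2  11.08]
[ 0.5144827  -0.30641928  0.30837886]
```

View pics/w2.png

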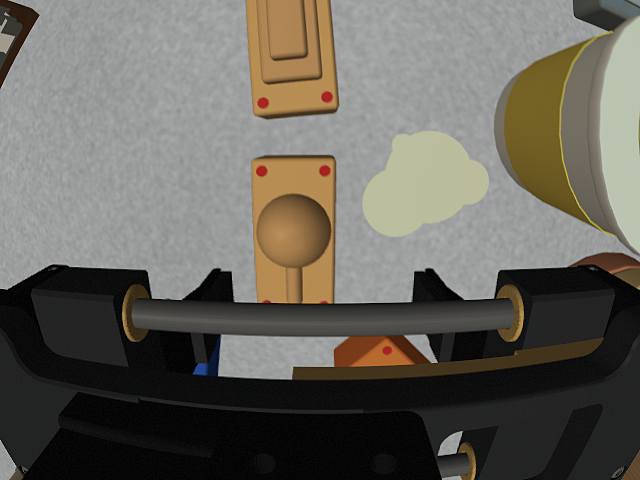

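The wrist view shows the domed block below: near pins at (262,171) and (325,171), dome at (294,230). The stepped block is beyond it.

```bash
cat >> h.py <<'E'
def fpx(c,u,v,z):
    K=np.array(c["camera_matrix"]);R=np.array(c["R"]); a=(u-K[0,2])/K[0,0]; b=(v-K[1,2])/K[1,1]; th=np.hypot(a,b)
    d=R.T@[a/th*np.sin(th),b/th*np.sin(th),np.cos(th)]; o=-R.T@np.array(c["t"]); return o+d*(z-o[2])/d[2]
E
python3 - <<'E'
from h import *
c=imaging.camera("wrist"); t=imaging.camera("top")
P=[fpx(c,*q,.05) for q in((262,171),(325,171),(324,303),(267,303))]
for p in P: print(p)
v=P[0]-P[1]; print("yaw",np.degrees(np.arctan2(-v[0],v[1])),"len",np.linalg.norm(v))
a=np.arctan2(-v[0],v[1]); m=(P[0]+P[1])/2
print("centre if 104:",m[:2]-.052*np.array([np.cos(a),np.sin(a)]), "corner mid z.05", (fpx(c,251,157,.05)+fpx(c,335,156,.05))/2)
print("dome",fpx(c,294,230,.062))
print("orange corners top cam",[px(t,*q,.05)[:2].round(3) for q in((436,298),(470,318),(459,333),(427,313))])
E
```

```text
[ 0.4828704  -0.26987091  0.05      ]
[ 0.48962583 -0.31362143  0.05      ]
[ 0.39052122 -0.32923717  0.05      ]
[ 0.38294818 -0.28572264  0.05      ]
yaw 8.777598096278574 len 0.044268995206809506
centre if 104: [ 0.43485713 -0.29968134] corner mid z.05 [ 0.49636881 -0.28972429  0.05      ]
dome [ 0.44730287 -0.29892789  0.062     ]
orange corners top cam [array([ 0.366, -0.372]), array([ 0.303, -0.474]), array([ 0.258, -0.437]), array([ 0.32 , -0.342])]
```

```bash
python3 - <<'E'
from h import *
plan(.437,-.299,.217,9.0)
E
```

```text
t 1.6 yaw 9.1 lean 0.0 pos [ 0.4423 -0.3213  0.3298] | spin 0.001 d [-0.17 -2.28 11.28]
```

Emit:
move_arm(steps=[{"dx":-0.2,"dy":-2.3,"dz":0,"spin":0},{"dx":0,"dy":0,"dz":3,"spin":0},{"dx":0,"dy":0,"dz":3,"spin":0},{"dx":0,"dy":0,"dz":0,"spin":0},{"dx":0,"dy":0,"dz":0,"spin":0}])

```text
time: 2.15
ee_pos: [0.4366, -0.2993, 0.2707]
eef_rot: [0.997, 0.079, -0.0, 0.0]
ft_force: [-0.0, 0.3, 0.4]
width: 0.0866
grip_force: 0.0
```

```bash
python3 - <<'E'
from h import *
plan(.437,-.299,.217,9.0)
E
```

```text
t 2.1 yaw 9.0 lean 0.0 pos [ 0.4366 -0.2993  0.2707] | spin 0.000 d [ 0.05 -0.02  5.37]
```

Emit:
move_arm(steps=[{"dx":0,"dy":0,"dz":2.7,"spin":0},{"dx":0,"dy":0,"dz":2.7,"spin":0},{"dx":0,"dy":0,"dz":0,"spin":0},{"dx":0,"dy":0,"dz":0,"spin":0}])

```text
time: 2.55
ee_pos: [0.4375, -0.299, 0.2175]
eef_rot: [0.997, 0.079, 0.001, 0.0]
ft_force: [0.4, -0.1, 0.7]
width: 0.0872
grip_force: 0.0
```

Emit:
move_arm(steps=[{"dx":0,"dy":0,"dz":0,"spin":0},{"dx":0,"dy":0,"dz":0,"spin":0},{"dx":0,"dy":0,"dz":0,"spin":0},{"dx":0,"dy":0,"dz":0,"spin":0},{"dx":0,"dy":0,"dz":0,"spin":0},{"dx":0,"dy":0,"dz":0,"spin":0}], claw=4.5, squeeze=40)

```text
time: 3.15
ee_pos: [0.4372, -0.2983, 0.2161]
eef_rot: [0.997, 0.079, 0.0, -0.0]
ft_force: [-1.6, 2.2, 5.5]
width: 0.06
grip_force: 40.0
```

Emit:
move_arm(steps=[{"dx":0,"dy":0,"dz":-1,"spin":0},{"dx":0,"dy":0,"dz":-2.5,"spin":0},{"dx":0,"dy":0,"dz":-3.5,"spin":0},{"dx":0,"dy":0,"dz":-3.5,"spin":0},{"dx":0,"dy":0,"dz":-3.5,"spin":0},{"dx":0,"dy":0,"dz":-3.5,"spin":0},{"dx":0,"dy":0,"dz":-2.5,"spin":0},{"dx":0,"dy":0,"dz":-1,"spin":0},{"dx":0,"dy":0,"dz":0,"spin":0.068},{"dx":0,"dy":0,"dz":0,"spin":0},{"dx":0,"dy":0,"dz":0,"spin":0}])

```text
time: 4.25
ee_pos: [0.4368, -0.2984, 0.4246]
eef_rot: [0.999, 0.046, -0.001, -0.001]
ft_force: [1.7, -0.5, -4.2]
width: 0.0595
grip_force: 40.0
```

```bash
python3 - <<'E'
from h import *
plan(.44,.217,.425,5.1)
E
```

```text
t 4.2 yaw 5.3 lean 0.1 pos [ 0.4368 -0.2984  0.4246] | spin 0.004 d [ 4.90e+00 -5.13e+01  2.00e-02]
```

Emit:
move_arm(steps=[{"dx":0.2,"dy":-2.3,"dz":0,"spin":0},{"dx":0.4,"dy":-4,"dz":0,"spin":0},{"dx":0.5,"dy":-5,"dz":0,"spin":0},{"dx":0.5,"dy":-5,"dz":0,"spin":0},{"dx":0.4,"dy":-5,"dz":0,"spin":0},{"dx":0.4,"dy":-5,"dz":0,"spin":0},{"dx":0.5,"dy":-5,"dz":0,"spin":0},{"dx":0.5,"dy":-5,"dz":0,"spin":0},{"dx":0.5,"dy":-5,"dz":0,"spin":0},{"dx":0.5,"dy":-5,"dz":0,"spin":0},{"dx":0.3,"dy":-3,"dz":0,"spin":0},{"dx":0.2,"dy":-2,"dz":0,"spin":0}])

```text
time: 5.45
ee_pos: [0.4384, 0.2177, 0.4252]
eef_rot: [0.999, 0.048, -0.0, -0.0]
ft_force: [0.3, -0.4, -4.4]
width: 0.0597
grip_force: 40.0
```

Emit:
move_arm(steps=[{"dx":0,"dy":0,"dz":0,"spin":0},{"dx":0,"dy":0,"dz":0,"spin":0}])

```text
time: 5.65
ee_pos: [0.4392, 0.2149, 0.4251]
eef_rot: [0.999, 0.046, -0.001, 0.0]
ft_force: [0.0, -0.8, -4.0]
width: 0.06
grip_force: 40.0
```

```bash
python3 - <<'E'
from h import *
plan(.534,.217,.27,5.1)
c=imaging.camera("wrist"); cv2.imwrite("pics/w3.png",c["img"][:,:,::-1])
E
```

```text
t 5.7 yaw 5.3 lean 0.1 pos [0.4392 0.2149 0.4251] | spin 0.004 d [ 9.48  0.63 15.49]
```

View pics/w3.png

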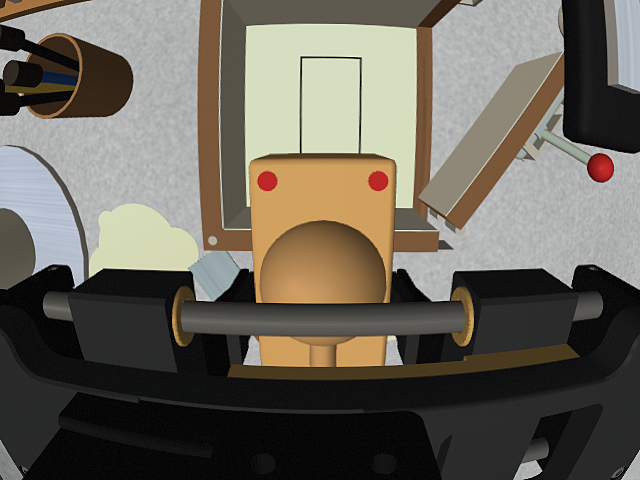

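The wrist view shows the block held square, with pins at (267,181) and (378,181). Far outline corners are at (301,57) and (361,57), and its sides run down to (301,152) and (361,152).

```bash
python3 - <<'E'
from h import *
c=imaging.camera("wrist"); s=telemetry.read_state(); p=s["ee_pos"]
o=[fpx(c,*q,.012)[:2] for q in((301,57),(361,57),(361,152),(301,152))]
zb=p[2]-.2161+.05
b=[fpx(c,*q,zb)[:2] for q in((267,181),(378,181))]
v=o[0]-o[1]; print("outline far edge yaw",np.degrees(np.arctan2(-v[0],v[1])),np.linalg.norm(v))
w=(o[0]+o[1]-o[2]-o[3]);print("side yaw",np.degrees(np.arctan2(w[1],w[0])))
a=np.radians(5.1);e=np.array([np.cos(a),np.sin(a)])
print("outline centre",(o[0]+o[1])/2-.062*e)
v=b[0]-b[1];print("pins yaw",np.degrees(np.arctan2(-v[0],v[1])),np.linalg.norm(v)); m=(b[0]+b[1])/2-.052*e
print("block centre - tcp in tool axes",(m-p[:2])@e,(m-p[:2])@[-e[1],e[0]])
E
```

```text
outline far edge yaw 5.645195815982075 0.06277447855420101
side yaw 5.2337697196706054
outline centre [0.53408055 0.21297494]
pins yaw 5.183330901798819 0.044229901984368915
block centre - tcp in tool axes 0.0002205112737483568 -0.00013887539160318215
```

```bash
python3 - <<'E'
from h import *
plan(.534,.2144,.236,5.25)
E
```

```text
t 5.8 yaw 5.1 lean 0.1 pos [0.4395 0.2139 0.4253] | spin -0.002 d [ 9.42  0.8  18.92]
```

Emit:
move_arm(steps=[{"dx":2.4,"dy":0.2,"dz":0,"spin":-0.002},{"dx":3.0,"dy":0.2,"dz":0,"spin":0},{"dx":2.5,"dy":0.2,"dz":0,"spin":0},{"dx":1.5,"dy":0.2,"dz":0,"spin":0},{"dx":0,"dy":0,"dz":1.5,"spin":0},{"dx":0,"dy":0,"dz":3,"spin":0},{"dx":0,"dy":0,"dz":3,"spin":0},{"dx":0,"dy":0,"dz":3,"spin":0},{"dx":0,"dy":0,"dz":3,"spin":0},{"dx":0,"dy":0,"dz":2,"spin":0},{"dx":0,"dy":0,"dz":0,"spin":0},{"dx":0,"dy":0,"dz":0,"spin":0}])

```text
time: 6.95
ee_pos: [0.5334, 0.2153, 0.271]
eef_rot: [0.999, 0.046, -0.0, 0.0]
ft_force: [0.7, 0.1, -3.7]
width: 0.0594
grip_force: 40.0
```

```bash
python3 - <<'E'
from h import *
plan(.534,.2144,.2281,5.25)
E
```

```text
t 7.0 yaw 5.3 lean 0.0 pos [0.5334 0.2153 0.271 ] | spin 0.001 d [0.05 0.09 4.29]
```

Emit:
move_arm(steps=[{"dx":0.05,"dy":0.1,"dz":1.8,"spin":0},{"dx":0,"dy":0,"dz":1.2,"spin":0},{"dx":0,"dy":0,"dz":0.6,"spin":0},{"dx":0,"dy":0,"dz":0.3,"spin":0},{"dx":0,"dy":0,"dz":0,"spin":0},{"dx":0,"dy":0,"dz":0,"spin":0},{"dx":0,"dy":0,"dz":0,"spin":0}])

```text
time: 7.65
ee_pos: [0.5344, 0.215, 0.2323]
eef_rot: [0.999, 0.046, 0.0, -0.0]
ft_force: [0.1, 0.1, -3.9]
width: 0.0597
grip_force: 40.0
```

```bash
python3 - <<'E'
from h import *
plan(.534,.2144,.2281,5.25)
print(telemetry.read_state()["ft_force"])
E
```

```text
t 7.7 yaw 5.3 lean 0.1 pos [0.5344 0.215  0.2323] | spin 0.001 d [-0.05  0.05  0.42]
[ 0.09391555  0.05732129 -3.85709696]
```

Emit:
move_arm(steps=[{"dx":0,"dy":0.05,"dz":0.2,"spin":0},{"dx":0,"dy":0,"dz":0.15,"spin":0},{"dx":0,"dy":0,"dz":0.1,"spin":0},{"dx":0,"dy":0,"dz":0,"spin":0},{"dx":0,"dy":0,"dz":0,"spin":0}])

```text
time: 8.15
ee_pos: [0.5344, 0.2143, 0.2282]
eef_rot: [0.999, 0.046, 0.0, 0.0]
ft_force: [-5.0, -3.7, 8.2]
width: 0.0597
grip_force: 40.0
```

Emit:
move_arm(steps=[{"dx":0,"dy":0,"dz":0,"spin":0},{"dx":0,"dy":0,"dz":0,"spin":0},{"dx":0,"dy":0,"dz":0,"spin":0},{"dx":0,"dy":0,"dz":0,"spin":0}], claw=8.5)

```text
time: 8.55
ee_pos: [0.5344, 0.2144, 0.2273]
eef_rot: [0.999, 0.046, 0.0, -0.0]
ft_force: [0.4, -1.1, -0.1]
width: 0.0817
grip_force: 0.0
```

Emit:
move_arm(steps=[{"dx":0,"dy":0,"dz":-1,"spin":0},{"dx":0,"dy":0,"dz":-3,"spin":0},{"dx":0,"dy":0,"dz":-4,"spin":0},{"dx":0,"dy":0,"dz":-4,"spin":0},{"dx":0,"dy":0,"dz":-4,"spin":0},{"dx":0,"dy":0,"dz":-4,"spin":0},{"dx":-2,"dy":0,"dz":-2,"spin":0},{"dx":-4,"dy":0,"dz":0,"spin":0},{"dx":-4,"dy":0,"dz":0,"spin":0},{"dx":0,"dy":0,"dz":0,"spin":0},{"dx":0,"dy":0,"dz":0,"spin":0}])

```text
time: 9.65
ee_pos: [0.434, 0.2052, 0.4483]
eef_rot: [0.999, 0.046, 0.001, 0.001]
ft_force: [0.8, 0.1, -0.8]
width: 0.0848
grip_force: 0.0
```

```bash
python3 - <<'E'
from h import *
plan(.52,-.02,.36,5.25)
c=imaging.camera("wrist"); cv2.imwrite("pics/w4.png",c["img"][:,:,::-1])
print([px(imaging.camera("top"),*q,0)[:2].round(3) for q in ((341,196),(390,158))])
E
```

```text
t 9.7 yaw 5.3 lean 0.2 pos [0.434  0.2052 0.4483] | spin 0.001 d [ 6.48 23.2   8.89]
[array([ 0.707, -0.086]), array([ 0.836, -0.252])]
```

View pics/w4.png

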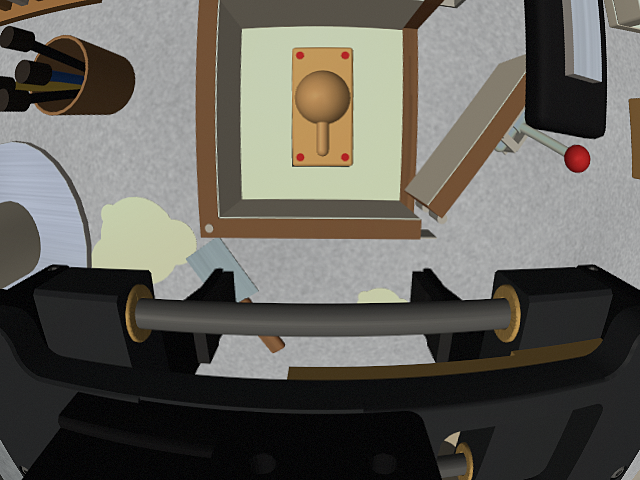

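The domed block stands square inside the frame at (322,107), covering the outline. The gate is still open and the knob is at (577,158). Next I check the joint margins for reaching the knob past the lamp.

```bash
python3 - <<'E'
from h import *
s=telemetry.read_state(); print(s["joint_positions"].round(3),s["ee_pos"],s["ft_force"])
a=np.radians(5.2);R=np.array([[np.cos(a),-np.sin(a)],[np.sin(a),np.cos(a)]])
W=lambda x,y:(np.array([.534,.2144])+R@[x,y]).round(4)
print("hinge",W(-.1,-.1),"gate 70mm",W(-.1+.07*np.cos(.67),-.1-.07*np.sin(.67)),"knob back",W(.034,-.163),"knob across level",W(.075,-.188),"down",W(.075,-.178),"lamp edge",W(.075,-.165))
c=imaging.camera("wrist");print("knob wrist",fpx(c,577,158,.143))
E
```

```text
[ 0.352  0.049 -0.899  1.722  0.038  1.389 -2.031] [0.4354505  0.20486851 0.44736359] [ 0.14508136 -0.37242202 -1.08370693]
hinge [0.4435 0.1057] gate 70mm [0.5021 0.0674] knob back [0.5826 0.0552] knob across level [0.6257 0.034 ] down [0.6248 0.0439] lamp edge [0.6236 0.0569]
knob wrist [ 0.52139554 -0.01853154  0.143     ]
```

```bash
cat >> h.py <<'E'
def rows(dW,n,spin):
    "n rows covering world shift dW (m) with total spin (rad)"
    R=Ro.from_quat(telemetry.read_state()["eef_rot"]).as_matrix()
    for i in range(n):
        d=R.T@np.array(dW)/n*100; print(d.round(1)); R=R@Ro.from_rotvec([0,0,spin/n]).as_matrix()
E
python3 - <<'E'
from h import *
rows([-.385,.345,.05],12,-1.44)
E
```

```text
[-2.9 -3.2 -0.4]
[-2.5 -3.5 -0.4]
[-2.1 -3.8 -0.4]
[-1.6 -4.  -0.4]
[-1.1 -4.2 -0.4]
[-0.6 -4.3 -0.4]
[-0.1 -4.3 -0.4]
[ 0.4 -4.3 -0.4]
[ 0.9 -4.2 -0.4]
[ 1.4 -4.1 -0.4]
[ 1.9 -3.9 -0.4]
[ 2.3 -3.6 -0.4]
```

Emit:
move_arm(steps=[{"dx":-2.9,"dy":-3.2,"dz":-0.4,"spin":-0.12},{"dx":-2.5,"dy":-3.5,"dz":-0.4,"spin":-0.12},{"dx":-2.1,"dy":-3.8,"dz":-0.4,"spin":-0.12},{"dx":-1.6,"dy":-4.0,"dz":-0.4,"spin":-0.12},{"dx":-1.1,"dy":-4.2,"dz":-0.4,"spin":-0.12},{"dx":-0.6,"dy":-4.3,"dz":-0.4,"spin":-0.12},{"dx":-0.1,"dy":-4.3,"dz":-0.4,"spin":-0.12},{"dx":0.4,"dy":-4.3,"dz":-0.4,"spin":-0.12},{"dx":0.9,"dy":-4.2,"dz":-0.4,"spin":-0.12},{"dx":1.4,"dy":-4.1,"dz":-0.4,"spin":-0.12},{"dx":1.9,"dy":-3.9,"dz":-0.4,"spin":-0.12},{"dx":2.3,"dy":-3.6,"dz":-0.4,"spin":-0.12}], claw=0)

```text
time: 11.05
ee_pos: [0.0501, 0.554, 0.4944]
eef_rot: [0.72, 0.694, -0.001, -0.0]
ft_force: [1.5, 1.1, 0.2]
width: 0.0024
grip_force: 0.0
```

```bash
python3 - <<'E'
from h import *
plan(.05,.75,.6,90)
print(telemetry.read_state()["joint_positions"].round(3))
E
```

```text
t 11.1 yaw 88.0 lean 0.2 pos [0.0501 0.554  0.4944] | spin -0.035 d [ 19.59  -0.04 -10.59]
[-0.558  0.414 -1.318  1.452  0.397  1.58  -1.886]
```

Emit:
move_arm(steps=[{"dx":2.5,"dy":0,"dz":-3,"spin":0},{"dx":2.5,"dy":0,"dz":-3,"spin":0},{"dx":2.5,"dy":0,"dz":-3,"spin":0},{"dx":2.5,"dy":0,"dz":-3,"spin":0},{"dx":2.5,"dy":0,"dz":-3,"spin":0},{"dx":2.5,"dy":0,"dz":-3,"spin":0},{"dx":2.5,"dy":0,"dz":-3,"spin":0},{"dx":2.5,"dy":0,"dz":-3,"spin":0}])

```text
time: 11.85
ee_pos: [0.0728, 0.7083, 0.615]
eef_rot: [0.728, 0.684, -0.043, 0.024]
ft_force: [-0.4, 0.1, -0.8]
width: 0.0003
grip_force: 0.0
```

```bash
python3 - <<'E'
from h import *
plan(.05,.75,.6,90)
print(telemetry.read_state()["joint_positions"].round(3))
E
```

```text
t 11.8 yaw 86.5 lean 5.7 pos [0.0728 0.7083 0.615 ] | spin -0.060 d [ 4.29 -2.24  1.17]
[-1.342  0.667 -0.514  0.573  0.293  2.039 -1.711]
```

Pushing past reach does lean the tool, so that route works. I'll continue and watch the direction of the lean.

Emit:
move_arm(steps=[{"dx":3,"dy":0,"dz":-2.5,"spin":0},{"dx":3,"dy":0,"dz":-2.5,"spin":0},{"dx":3,"dy":0,"dz":-2.5,"spin":0},{"dx":3,"dy":0,"dz":-2.5,"spin":0},{"dx":3,"dy":0,"dz":-2.5,"spin":0},{"dx":3,"dy":0,"dz":-2.5,"spin":0},{"dx":3,"dy":0,"dz":-2.5,"spin":0},{"dx":3,"dy":0,"dz":-2.5,"spin":0}])

```text
time: 12.65
ee_pos: [0.097, 0.7673, 0.629]
eef_rot: [0.744, 0.666, -0.008, -0.043]
ft_force: [1.7, 0.3, -0.3]
width: 0.0004
grip_force: 0.0
```

```bash
python3 - <<'E'
from h import *
plan(.05,.75,.6,90)
s=telemetry.read_state();print(s["joint_positions"].round(3),Ro.from_quat(s["eef_rot"]).as_matrix().round(3))
E
```

```text
t 12.7 yaw 83.6 lean 5.0 pos [0.097  0.7673 0.629 ] | spin -0.112 d [-1.88 -4.5   3.13]
[-1.532  0.888  0.467  0.167 -0.503  2.057 -1.598] [[ 0.112  0.991 -0.07 ]
 [ 0.993 -0.108  0.053]
 [ 0.045 -0.075 -0.996]]
```

Emit:
move_arm(steps=[{"dx":-4,"dy":0,"dz":2,"spin":0},{"dx":-4,"dy":0,"dz":2,"spin":0},{"dx":-4,"dy":0,"dz":2,"spin":0},{"dx":-4,"dy":0,"dz":0,"spin":0},{"dx":0,"dy":0,"dz":0,"spin":0},{"dx":0,"dy":0,"dz":0,"spin":0},{"dx":0,"dy":0,"dz":0,"spin":0}])

```text
time: 13.35
ee_pos: [0.0776, 0.6745, 0.6096]
eef_rot: [0.747, 0.664, 0.003, -0.045]
ft_force: [-1.0, 0.8, -1.1]
width: 0.0006
grip_force: 0.0
```

```bash
cat >> h.py <<'E'
def st():
    s=telemetry.read_state();R=Ro.from_quat(s["eef_rot"]).as_matrix();print("t",s["time"],"p",s["ee_pos"].round(4),"q",s["joint_positions"].round(3),"z",R[:,2].round(3),"y",R[:,1].round(3),"F",s["ft_force"].round(1))
E
python3 -c "
from h import *
st()"
```

```text
t 13.35 p [0.0776 0.6745 0.6096] q [-1.827  0.468  0.567  0.925 -0.323  1.747 -1.502] z [-0.056  0.072 -0.996] y [ 0.991 -0.115 -0.064] F [-1.   0.8 -1.1]
```

Emit:
move_arm(steps=[{"dx":3,"dy":0,"dz":3,"spin":0},{"dx":3,"dy":0,"dz":3,"spin":0},{"dx":3,"dy":0,"dz":3,"spin":0},{"dx":4,"dy":0,"dz":1,"spin":0},{"dx":4,"dy":0,"dz":0,"spin":0},{"dx":5,"dy":0,"dz":0,"spin":0},{"dx":5,"dy":0,"dz":0,"spin":0},{"dx":5,"dy":0,"dz":0,"spin":0},{"dx":5,"dy":0,"dz":0,"spin":0},{"dx":5,"dy":0,"dz":0,"spin":0},{"dx":5,"dy":0,"dz":0,"spin":0},{"dx":5,"dy":0,"dz":0,"spin":0}])

```text
time: 14.55
ee_pos: [0.1157, 0.8987, 0.4718]
eef_rot: [0.751, 0.644, 0.079, -0.121]
ft_force: [-0.0, -0.1, -0.2]
width: 0.0001
grip_force: 0.0
```

```bash
python3 -c "
from h import *
st()"
```

```text
t 14.55 p [0.1157 0.8987 0.4718] q [-1.55   1.152  1.241  0.161 -1.267  1.656 -1.559] z [-0.036  0.283 -0.958] y [ 0.987 -0.141 -0.079] F [-0.  -0.1 -0.2]
```

The lean is now 16.5° in the wanted direction, fingers toward +y. I'll do more of the same.

Emit:
move_arm(steps=[{"dx":4.8,"dy":0,"dz":1.2,"spin":0},{"dx":4.8,"dy":0,"dz":1.2,"spin":0},{"dx":4.8,"dy":0,"dz":1.2,"spin":0},{"dx":4.8,"dy":0,"dz":1.2,"spin":0},{"dx":4.8,"dy":0,"dz":1.2,"spin":0},{"dx":4.8,"dy":0,"dz":1.2,"spin":0},{"dx":4.8,"dy":0,"dz":1.2,"spin":0},{"dx":4.8,"dy":0,"dz":1.2,"spin":0}])

```text
time: 15.35
ee_pos: [0.1292, 0.9699, 0.4112]
eef_rot: [0.733, 0.622, 0.178, -0.21]
ft_force: [0.3, 0.0, -0.0]
width: 0.0005
grip_force: 0.0
```

```bash
python3 -c "
from h import *
st()"
```

```text
t 15.35 p [0.1292 0.9699 0.4112] q [-1.542  1.241  1.212  0.161 -1.267  1.294 -1.548] z [-0.     0.528 -0.849] y [ 0.987 -0.137 -0.086] F [ 0.3  0.  -0. ]
```

Emit:
move_arm(steps=[{"dx":4.4,"dy":0,"dz":2.2,"spin":0},{"dx":4.4,"dy":0,"dz":2.2,"spin":0},{"dx":4.4,"dy":0,"dz":2.2,"spin":0},{"dx":0,"dy":0,"dz":0,"spin":0}])

```text
time: 15.75
ee_pos: [0.1327, 0.9942, 0.3857]
eef_rot: [0.723, 0.612, 0.213, -0.24]
ft_force: [0.2, 0.9, -0.3]
width: 0.0002
grip_force: 0.0
```

```bash
python3 -c "
from h import *
st()
rows([.0,-.42,.12],10,0)"
```

```text
t 15.75 p [0.1327 0.9942 0.3857] q [-1.541  1.279  1.2    0.161 -1.267  1.157 -1.544] z [ 0.013  0.608 -0.794] y [ 0.987 -0.136 -0.088] F [ 0.2  0.9 -0.3]
[-2.6  0.5 -3.5]
[-2.6  0.5 -3.5]
[-2.6  0.5 -3.5]
[-2.6  0.5 -3.5]
[-2.6  0.5 -3.5]
[-2.6  0.5 -3.5]
[-2.6  0.5 -3.5]
[-2.6  0.5 -3.5]
[-2.6  0.5 -3.5]
[-2.6  0.5 -3.5]
```

Lean is 37°, which is what the knob needs. Plan:
1. Go back over the top to the outside of the gate.
2. Push the gate shut by its knob.
3. Grip the knob, then slide it across and turn it down.

```bash
python3 -c "
from h import *
rows([.30,-.46,.12],12,0)
R=Ro.from_quat(telemetry.read_state()['eef_rot']).as_matrix()@Ro.from_rotvec([0,0,-.19]).as_matrix()
print(R.round(3)); print((R.T@[.3,-.46,.12]*100/11).round(1))"
```

```text
[-2.   2.9 -3.1]
[-2.   2.9 -3.1]
[-2.   2.9 -3.1]
[-2.   2.9 -3.1]
[-2.   2.9 -3.1]
[-2.   2.9 -3.1]
[-2.   2.9 -3.1]
[-2.   2.9 -3.1]
[-2.   2.9 -3.1]
[-2.   2.9 -3.1]
[-2.   2.9 -3.1]
[-2.   2.9 -3.1]
[[-0.028  1.     0.013]
 [ 0.794  0.014  0.608]
 [ 0.607  0.028 -0.794]]
[-2.7  2.7 -3.4]
```

Emit:
move_arm(steps=[{"dx":-2.0,"dy":1.0,"dz":-2.8,"spin":0},{"dx":-2.0,"dy":1.0,"dz":-2.8,"spin":0},{"dx":-2.0,"dy":1.0,"dz":-2.8,"spin":-0.095},{"dx":-2.2,"dy":2.2,"dz":-2.8,"spin":-0.095},{"dx":-2.2,"dy":2.2,"dz":-2.8,"spin":0},{"dx":-2.2,"dy":2.4,"dz":-2.8,"spin":0},{"dx":-2.2,"dy":2.6,"dz":-2.8,"spin":0},{"dx":-2.2,"dy":2.6,"dz":-2.8,"spin":0},{"dx":-2.2,"dy":2.6,"dz":-2.8,"spin":0},{"dx":-2.2,"dy":2.6,"dz":-2.8,"spin":0},{"dx":0,"dy":0,"dz":0,"spin":0}])

```text
time: 16.85
ee_pos: [0.3237, 0.6776, 0.4852]
eef_rot: [0.663, 0.672, 0.243, -0.22]
ft_force: [1.3, -1.0, 1.2]
width: 0.0003
grip_force: 0.0
```

```bash
python3 -c "
from h import *
st()
p=telemetry.read_state()['ee_pos'];rows(np.array([.519,-.19,.5])-p,14,0)" | head -3
```

```text
t 16.85 p [0.3237 0.6776 0.4852] q [-1.895  0.672  1.266  1.348 -1.166  1.13  -0.562] z [ 0.026  0.62  -0.785] y [0.999 0.002 0.035] F [ 1.3 -1.   1.2]
[-4.8  1.4 -3.9]
[-4.8  1.4 -3.9]
```

Emit:
move_arm(steps=[{"dx":-3.0,"dy":1.7,"dz":-2.4,"spin":0},{"dx":-3.0,"dy":1.7,"dz":-2.4,"spin":0},{"dx":-3.0,"dy":1.7,"dz":-2.4,"spin":0},{"dx":-3.0,"dy":1.7,"dz":-2.4,"spin":0},{"dx":-3.0,"dy":1.7,"dz":-2.4,"spin":0},{"dx":-3.0,"dy":1.7,"dz":-2.4,"spin":0},{"dx":-3.0,"dy":1.7,"dz":-2.4,"spin":0},{"dx":-3.0,"dy":1.7,"dz":-2.4,"spin":0},{"dx":-3.0,"dy":1.7,"dz":-2.4,"spin":0},{"dx":-3.0,"dy":1.7,"dz":-2.4,"spin":0},{"dx":0,"dy":0,"dz":0,"spin":0}])

```text
time: 17.95
ee_pos: [0.4948, 0.2935, 0.4929]
eef_rot: [0.664, 0.672, 0.243, -0.22]
ft_force: [1.0, 0.5, 0.7]
width: 0.0003
grip_force: 0.0
```

```bash
python3 -c "
from h import *
st()
p=telemetry.read_state()['ee_pos'];rows(np.array([.519,-.19,.5])-p,12,0)" | head -3
```

```text
t 17.95 p [0.4948 0.2935 0.4929] q [-1.613  0.167  1.306  1.689 -0.831  1.243 -0.104] z [ 0.027  0.618 -0.786] y [0.999 0.    0.035] F [1.  0.5 0.7]
[-3.1  0.2 -2.5]
[-3.1  0.2 -2.5]
```

Emit:
move_arm(steps=[{"dx":-3.1,"dy":0.2,"dz":-2.5,"spin":0},{"dx":-3.1,"dy":0.2,"dz":-2.5,"spin":0},{"dx":-3.1,"dy":0.2,"dz":-2.5,"spin":0},{"dx":-3.1,"dy":0.2,"dz":-2.5,"spin":0},{"dx":-3.1,"dy":0.2,"dz":-2.5,"spin":0},{"dx":-3.1,"dy":0.2,"dz":-2.5,"spin":0},{"dx":-3.1,"dy":0.2,"dz":-2.5,"spin":0},{"dx":-3.1,"dy":0.2,"dz":-2.5,"spin":0},{"dx":-3.1,"dy":0.2,"dz":-2.5,"spin":0},{"dx":-3.1,"dy":0.2,"dz":-2.5,"spin":0},{"dx":-3.1,"dy":0.2,"dz":-2.5,"spin":0},{"dx":0,"dy":0,"dz":0,"spin":0}])

```text
time: 19.15
ee_pos: [0.5166, -0.1447, 0.4977]
eef_rot: [0.666, 0.672, 0.24, -0.219]
ft_force: [-1.2, -0.5, -0.2]
width: 0.0004
grip_force: 0.0
```

```bash
cat >> h.py <<'E'
def go(G,n=1,h=.164):
    "shift so that the point h ahead of the TCP comes to G"
    s=telemetry.read_state();R=Ro.from_quat(s["eef_rot"]).as_matrix();g=s["ee_pos"]+h*R[:,2]
    print("grasp pt",g.round(4),"shift/row",(R.T@(np.array(G)-g)*100/n).round(2))
E
python3 -c "
from h import *
st()
go([.5215,-.087,.130],8)"
```

```text
t 19.15 p [ 0.5166 -0.1447  0.4977] q [-0.596  0.359  1.244  1.568 -0.884  1.844  0.63 ] z [ 0.025  0.613 -0.79 ] y [ 1.    -0.001  0.031] F [-1.2 -0.5 -0.2]
grasp pt [ 0.5207 -0.0441  0.3683] shift/row [-2.25 -0.08  2.02]
```

Emit:
move_arm(steps=[{"dx":-2.2,"dy":-0.1,"dz":2.0,"spin":0},{"dx":-2.2,"dy":-0.1,"dz":2.0,"spin":0},{"dx":-2.3,"dy":-0.1,"dz":2.0,"spin":0},{"dx":-2.3,"dy":-0.1,"dz":2.0,"spin":0},{"dx":-2.3,"dy":-0.1,"dz":2.0,"spin":0},{"dx":-2.3,"dy":-0.1,"dz":2.0,"spin":0},{"dx":-2.3,"dy":-0.1,"dz":2.0,"spin":0},{"dx":-2.1,"dy":0,"dz":2.0,"spin":0},{"dx":0,"dy":0,"dz":0,"spin":0},{"dx":0,"dy":0,"dz":0,"spin":0}])

```text
time: 20.15
ee_pos: [0.5188, -0.1807, 0.2608]
eef_rot: [0.661, 0.676, 0.24, -0.221]
ft_force: [0.3, 0.2, 1.0]
width: 0.0007
grip_force: 0.0
```

```bash
python3 -c "
from h import *
st()
go([.5215,-.037,.130])
a=np.radians(5.2);Rf=np.array([[np.cos(a),-np.sin(a)],[np.sin(a),np.cos(a)]])
R=Ro.from_quat(telemetry.read_state()['eef_rot']).as_matrix()
for th in np.linspace(.67,0,8):
    k=np.array([-.1,-.1])+.134*np.array([np.cos(th),-np.sin(th)])+.058*np.array([-np.sin(th),-np.cos(th)])
    w=np.array([.534,.2144])+Rf@k; print(round(th,2),'ball',w.round(4),'G',(w+[0,-.0178]).round(4))
"
```

```text
t 20.15 p [ 0.5188 -0.1807  0.2608] q [-0.355  0.658  1.042  1.788 -1.041  1.622  1.032] z [ 0.018  0.617 -0.787] y [0.999 0.011 0.031] F [0.3 0.2 1. ]
grasp pt [ 0.5218 -0.0796  0.1317] shift/row [3.25 0.01 2.76]
0.67 ball [ 0.5239 -0.0161] G [ 0.5239 -0.0339]
0.57 ball [ 0.5351 -0.0079] G [ 0.5351 -0.0257]
0.48 ball [0.5456 0.0014] G [ 0.5456 -0.0164]
0.38 ball [0.5551 0.0116] G [ 0.5551 -0.0062]
0.29 ball [0.5636 0.0227] G [0.5636 0.0049]
0.19 ball [0.571  0.0346] G [0.571  0.0168]
0.1 ball [0.5772 0.0471] G [0.5772 0.0293]
0.0 ball [0.5822 0.0601] G [0.5822 0.0423]
```

Emit:
move_arm(steps=[{"dx":1.6,"dy":0.1,"dz":1.2,"spin":0},{"dx":1.9,"dy":0.1,"dz":1.5,"spin":0},{"dx":0.63,"dy":1.1,"dz":0.5,"spin":0},{"dx":0.7,"dy":1.0,"dz":0.55,"spin":0},{"dx":0.8,"dy":0.95,"dz":0.6,"spin":0},{"dx":0.87,"dy":0.85,"dz":0.7,"spin":0},{"dx":0,"dy":0,"dz":0,"spin":0},{"dx":0,"dy":0,"dz":0,"spin":0}])

```text
time: 20.95
ee_pos: [0.5586, -0.0977, 0.2615]
eef_rot: [0.661, 0.675, 0.24, -0.222]
ft_force: [0.4, -0.6, -0.3]
width: 0.0008
grip_force: 0.0
```

```bash
cat > knob.py <<'E'
from h import *
def knob():
    M=[];uv=[]
    for n in("top","side"):
        k=imaging.camera(n); h=cv2.cvtColor(k["img"],cv2.COLOR_RGB2HSV); m=(((h[...,0]<6)|(h[...,0]>174))&(h[...,1]>190)&(h[...,2]>70)).astype(np.uint8)
        N,l,s,c=cv2.connectedComponentsWithStats(m); b=[(s[i,4],c[i].round(1).tolist()) for i in range(1,N) if s[i,4]>15]; print(n,b)
        b=[q for q in b if not(n=="top" and q[1][0]>360)]
        if not b: return
        M.append(np.array(k["camera_matrix"])@np.c_[k["R"],k["t"]]); uv.append(np.array(max(b)[1]).reshape(2,1))
    X=cv2.triangulatePoints(M[0],M[1],*uv); X=(X[:3]/X[3]).ravel()
    a=np.radians(5.2); f=(X[:2]-[.534,.2144+.002])@np.array([[np.cos(a),-np.sin(a)],[np.sin(a),np.cos(a)]])
    print("knob world",X.round(4),"frame",f.round(4))
E
python3 -c "
from h import *
from knob import knob
st(); go([.582,.043,.130]); knob()"
```

```text
t 20.95 p [ 0.5586 -0.0977  0.2615] q [-0.496  0.647  1.02   1.782 -1.107  1.554  0.898] z [ 0.018  0.617 -0.786] y [0.999 0.011 0.031] F [ 0.4 -0.6 -0.3]
grasp pt [0.5615 0.0036 0.1325] shift/row [2.89 2.08 2.67]
top [(np.int32(44), [308.8, 234.9])]
side [(np.int32(51), [295.5, 238.8])]
knob world [0.5516 0.0193 0.1553] frame [-0.0004 -0.1979]
```

Emit:
move_arm(steps=[{"dx":0.9,"dy":0.4,"dz":0.7,"spin":0},{"dx":0.9,"dy":0.3,"dz":0.7,"spin":0},{"dx":0.8,"dy":0.3,"dz":0.6,"spin":0},{"dx":0.5,"dy":0.2,"dz":0.4,"spin":0},{"dx":0,"dy":0,"dz":0,"spin":0},{"dx":0,"dy":0,"dz":0,"spin":0}])

```text
time: 21.65
ee_pos: [0.5695, -0.0588, 0.2622]
eef_rot: [0.661, 0.675, 0.24, -0.222]
ft_force: [0.2, -0.1, 0.0]
width: 0.0004
grip_force: 0.0
```

```bash
python3 -c "
from h import *
from knob import knob
st(); go([.582,.045,.130]); knob()"
```

```text
t 21.65 p [ 0.5695 -0.0588  0.2622] q [-0.562  0.637  1.012  1.786 -1.13   1.519  0.842] z [ 0.018  0.618 -0.786] y [0.999 0.01  0.031] F [ 0.2 -0.1  0. ]
grasp pt [0.5725 0.0425 0.1333] shift/row [-0.03  0.95  0.43]
top [(np.int32(28), [296.7, 228.9])]
side [(np.int32(60), [285.1, 247.2])]
knob world [0.5706 0.0548 0.1534] frame [ 0.0218 -0.1642]
```

Emit:
move_arm(steps=[{"dx":0.3,"dy":0.1,"dz":0.25,"spin":0},{"dx":0.3,"dy":0.1,"dz":0.2,"spin":0},{"dx":0,"dy":0,"dz":0,"spin":0},{"dx":0,"dy":0,"dz":0,"spin":0}])

```text
time: 22.15
ee_pos: [0.5715, -0.0515, 0.2623]
eef_rot: [0.661, 0.675, 0.24, -0.221]
ft_force: [0.8, -1.8, -1.2]
width: 0.0005
grip_force: 0.9
```

Emit:
move_arm(steps=[{"dx":0.25,"dy":0,"dz":0.2,"spin":0},{"dx":0,"dy":0,"dz":0,"spin":0},{"dx":0,"dy":0,"dz":0,"spin":0}])

```text
time: 22.45
ee_pos: [0.5711, -0.0498, 0.2621]
eef_rot: [0.663, 0.675, 0.239, -0.22]
ft_force: [-1.3, -8.3, -2.5]
width: 0.0002
grip_force: 4.2
```

The gate is hard against its stop (8 N). I'm backing off to measure the knob cleanly.

Emit:
move_arm(steps=[{"dx":-1.5,"dy":0,"dz":0,"spin":0},{"dx":-1.5,"dy":0,"dz":-1.5,"spin":0},{"dx":-1,"dy":0,"dz":-4,"spin":0},{"dx":0,"dy":0,"dz":-3,"spin":0},{"dx":0,"dy":0,"dz":0,"spin":0},{"dx":0,"dy":0,"dz":0,"spin":0}], claw=5.2)

```text
time: 23.05
ee_pos: [0.5711, -0.132, 0.3046]
eef_rot: [0.661, 0.675, 0.241, -0.221]
ft_force: [1.0, 0.0, -0.5]
width: 0.0402
grip_force: 0.0
```

```bash
python3 -c "
from h import *
from knob import knob
st(); knob()
c=imaging.camera('wrist'); cv2.imwrite('pics/w5.png',c['img'][:,:,::-1])"
```

```text
t 23.05 p [ 0.5711 -0.132   0.3046] q [-0.434  0.64   1.04   1.685 -1.073  1.643  0.867] z [ 0.019  0.618 -0.786] y [0.999 0.01  0.032] F [ 1.   0.  -0.5]
top []
```

View pics/w5.png

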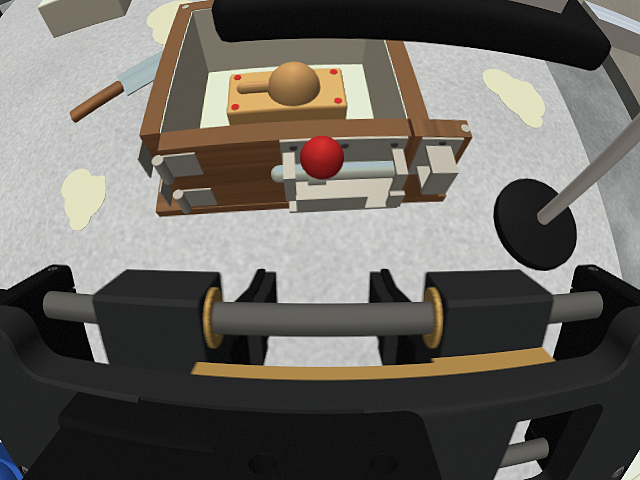

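The view shows the gate shut flush, with the knob at (322,157) above the bolt, the lamp head above it and the block sitting square inside.

```bash
python3 -c "
from h import *
c=imaging.camera('wrist')
a=np.radians(5.2);Rf=np.array([[np.cos(a),-np.sin(a)],[np.sin(a),np.cos(a)]])
for z in(.143,.1464):
    X=fpx(c,322,157,z); f=(X[:2]-[.534,.2144])@Rf; print(X.round(4),'frame',f.round(4)); go(X)
X=fpx(c,322,157,.1455);o=-np.array(c['R']).T@c['t'];print('range',np.linalg.norm(X-o))
# rod end and lamp bottom edge
print('gate top outer latch edge', [((fpx(c,*q,.112)[:2]-[.534,.2144])@Rf).round(4) for q in((277,139),(410,138),(160,153))])
print('lamp lower edge',[((fpx(c,*q,.24)[:2]-[.534,.2144])@Rf).round(4) for q in((215,38),(420,42),(600,68))])
"

```

```text
[0.5721 0.07   0.143 ] frame [ 0.0249 -0.1473]
grasp pt [ 0.5738 -0.0294  0.1747] shift/row [ 5.86 -0.15  8.63]
[0.5721 0.0676 0.1464] frame [ 0.0246 -0.1497]
grasp pt [ 0.5738 -0.0294  0.1747] shift/row [ 5.88 -0.15  8.21]
range 0.22843413368549964
gate top outer latch edge [array([-0.0046, -0.1069]), array([ 0.0965, -0.1103]), array([-0.0961, -0.1099])]
lamp lower edge [array([-0.0222, -0.1501]), array([ 0.0618, -0.1569]), array([ 0.1671, -0.1556])]
```

Emit:
move_arm(steps=[{"dx":3,"dy":-0.1,"dz":0,"spin":0},{"dx":2.5,"dy":0,"dz":0,"spin":0},{"dx":0.4,"dy":0,"dz":2.5,"spin":0},{"dx":0,"dy":0,"dz":2.5,"spin":0},{"dx":0,"dy":0,"dz":0,"spin":0},{"dx":0,"dy":0,"dz":0,"spin":0}])

```text
time: 23.8
ee_pos: [0.5692, -0.0545, 0.3014]
eef_rot: [0.661, 0.675, 0.24, -0.222]
ft_force: [-0.7, 0.4, 0.8]
width: 0.052
grip_force: 0.0
```

```bash
python3 -c "
from h import *
st(); go([.5721,.0686,.1450])"
```

```text
t 23.8 p [ 0.5692 -0.0545  0.3014] q [-0.6    0.583  1.052  1.762 -1.091  1.552  0.779] z [ 0.017  0.617 -0.787] y [0.999 0.011 0.03 ] F [-0.7  0.4  0.8]
grasp pt [0.572  0.0467 0.1724] shift/row [ 0.04 -0.05  3.51]
```

Emit:
move_arm(steps=[{"dx":0,"dy":0,"dz":1.2,"spin":0},{"dx":0,"dy":0,"dz":1.2,"spin":0},{"dx":0,"dy":0,"dz":0.9,"spin":0},{"dx":0,"dy":0,"dz":0,"spin":0},{"dx":0,"dy":0,"dz":0,"spin":0}])

```text
time: 24.3
ee_pos: [0.5699, -0.0346, 0.2755]
eef_rot: [0.661, 0.675, 0.24, -0.221]
ft_force: [-0.0, -0.3, 0.2]
width: 0.0522
grip_force: 0.0
```

Emit:
move_arm(steps=[{"dx":0,"dy":0,"dz":0,"spin":0},{"dx":0,"dy":0,"dz":0,"spin":0},{"dx":0,"dy":0,"dz":0,"spin":0},{"dx":0,"dy":0,"dz":0,"spin":0},{"dx":0,"dy":0,"dz":0,"spin":0}], claw=1.5, squeeze=12)

```text
time: 24.8
ee_pos: [0.5701, -0.0347, 0.2758]
eef_rot: [0.662, 0.675, 0.24, -0.221]
ft_force: [1.7, -1.0, 0.1]
width: 0.0241
grip_force: 11.9
```

Emit:
move_arm(steps=[{"dx":0.03,"dy":0.7,"dz":0.05,"spin":0},{"dx":0.03,"dy":0.7,"dz":0.05,"spin":0},{"dx":0.03,"dy":0.7,"dz":0.05,"spin":0},{"dx":0,"dy":0,"dz":0,"spin":0},{"dx":0,"dy":0,"dz":0,"spin":0}])

```text
time: 25.3
ee_pos: [0.5915, -0.0328, 0.2758]
eef_rot: [0.661, 0.675, 0.241, -0.221]
ft_force: [2.5, -1.3, 1.2]
width: 0.0242
grip_force: 11.8
```

```bash
python3 -c "
from h import *
st(); go([.5721,.0686,.1450]); c=imaging.camera('wrist')['img']; cv2.imwrite('pics/w6.png',c[:,:,::-1])"
```

```text
t 25.3 p [ 0.5915 -0.0328  0.2758] q [-0.593  0.642  1.006  1.737 -1.147  1.517  0.774] z [ 0.02   0.617 -0.787] y [0.999 0.009 0.033] F [ 2.5 -1.3  1.2]
grasp pt [0.5948 0.0684 0.1467] shift/row [-0.03 -2.28  0.1 ]
```

View pics/w6.png

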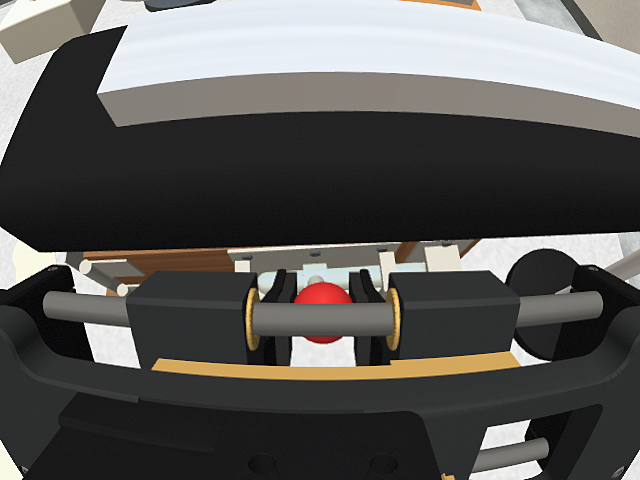

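The knob sits between the fingers at (322,312) and moved with them, under 3 N. The lamp is clear above. I continue to the stop.

Emit:
move_arm(steps=[{"dx":0.03,"dy":0.7,"dz":0.05,"spin":0},{"dx":0.03,"dy":0.7,"dz":0.05,"spin":0},{"dx":0.03,"dy":0.7,"dz":0.05,"spin":0},{"dx":0.03,"dy":0.5,"dz":0.05,"spin":0},{"dx":0,"dy":0,"dz":0,"spin":0},{"dx":0,"dy":0,"dz":0,"spin":0}])

```text
time: 25.95
ee_pos: [0.6174, -0.0304, 0.2758]
eef_rot: [0.662, 0.675, 0.241, -0.221]
ft_force: [2.9, -3.5, 2.2]
width: 0.0246
grip_force: 11.6
```

Emit:
move_arm(steps=[{"dx":0.01,"dy":0.25,"dz":0.02,"spin":0},{"dx":0.01,"dy":0.25,"dz":0.02,"spin":0},{"dx":0,"dy":0,"dz":0,"spin":0},{"dx":0,"dy":0,"dz":0,"spin":0}])

```text
time: 26.35
ee_pos: [0.6211, -0.0302, 0.2754]
eef_rot: [0.662, 0.675, 0.239, -0.223]
ft_force: [-8.5, -4.9, 5.7]
width: 0.0243
grip_force: 11.3
```

```bash
python3 -c "
from h import *
st(); go([.5721,.0686,.1450])"
```

```text
t 26.35 p [ 0.6211 -0.0302  0.2754] q [-0.551  0.692  0.973  1.655 -1.171  1.537  0.743] z [ 0.016  0.618 -0.786] y [1.    0.01  0.029] F [-8.5 -4.9  5.7]
grasp pt [0.6238 0.0711 0.1465] shift/row [-0.16 -5.17 -0.12]
```

Emit:
move_arm(steps=[{"dx":-1.3,"dy":0.05,"dz":0.05,"spin":0},{"dx":-1.28,"dy":0.04,"dz":0.27,"spin":0},{"dx":-1.21,"dy":0.02,"dz":0.49,"spin":0},{"dx":-1.11,"dy":0,"dz":0.69,"spin":0},{"dx":-0.97,"dy":-0.02,"dz":0.87,"spin":0},{"dx":0,"dy":0,"dz":0,"spin":0},{"dx":0,"dy":0,"dz":0,"spin":0}])

```text
time: 27.05
ee_pos: [0.624, -0.0637, 0.2199]
eef_rot: [0.663, 0.674, 0.239, -0.221]
ft_force: [-3.8, -11.2, 2.4]
width: 0.0236
grip_force: 12.4
```

```bash
python3 -c "
from h import *
from knob import knob
st(); go([.5721,.0686,.1450]);knob()"
```

```text
t 27.05 p [ 0.624  -0.0637  0.2199] q [-0.451  0.773  0.91   1.655 -1.2    1.507  0.839] z [ 0.019  0.614 -0.789] y [1.    0.007 0.029] F [ -3.8 -11.2   2.4]
grasp pt [0.6271 0.0371 0.0905] shift/row [ 5.95 -5.31 -2.46]
top [(np.int32(22), [304.4, 213.3])]
side [(np.int32(45), [268.6, 249.9])]
knob world [0.6261 0.0326 0.11  ] frame [ 0.0751 -0.1913]
```

Emit:
move_arm(steps=[{"dx":-0.95,"dy":-0.04,"dz":0.95,"spin":0},{"dx":-0.65,"dy":-0.06,"dz":1.12,"spin":0},{"dx":-0.42,"dy":-0.07,"dz":1.22,"spin":0},{"dx":-0.12,"dy":-0.04,"dz":0.64,"spin":0},{"dx":0,"dy":0,"dz":0,"spin":0},{"dx":0,"dy":0,"dz":0,"spin":0}])

```text
time: 27.75
ee_pos: [0.6233, -0.0554, 0.1751]
eef_rot: [0.663, 0.675, 0.238, -0.221]
ft_force: [-1.4, -8.6, -4.6]
width: 0.0235
grip_force: 12.0
```

```bash
python3 -c "
from h import *
from knob import knob
st(); go([.5721,.0686,.1450]);knob()"
```

```text
t 27.75 p [ 0.6233 -0.0554  0.1751] q [-0.421  0.809  0.836  1.675 -1.222  1.439  0.878] z [ 0.018  0.614 -0.789] y [1.    0.008 0.029] F [-1.4 -8.6 -4.6]
grasp pt [0.6262 0.0454 0.0457] shift/row [ 8.05 -5.11 -6.5 ]
top []
```

Emit:
move_arm(steps=[{"dx":-0.1,"dy":0,"dz":0.3,"spin":0},{"dx":0,"dy":0,"dz":0,"spin":0},{"dx":0,"dy":0,"dz":0,"spin":0}])

```text
time: 28.1
ee_pos: [0.6233, -0.054, 0.1722]
eef_rot: [0.663, 0.675, 0.238, -0.221]
ft_force: [-1.1, -7.6, -3.8]
width: 0.0238
grip_force: 12.0
```

Emit:
move_arm(steps=[{"dx":-0.1,"dy":0,"dz":0.3,"spin":0},{"dx":0,"dy":0,"dz":0,"spin":0},{"dx":0,"dy":0,"dz":0,"spin":0}])

```text
time: 28.4
ee_pos: [0.6233, -0.0526, 0.1693]
eef_rot: [0.662, 0.675, 0.239, -0.222]
ft_force: [-2.3, -6.2, -3.8]
width: 0.0236
grip_force: 12.0
```

Emit:
move_arm(steps=[{"dx":-0.15,"dy":0,"dz":0.3,"spin":0},{"dx":-0.15,"dy":0,"dz":0.3,"spin":0},{"dx":0,"dy":0,"dz":0,"spin":0},{"dx":0,"dy":0,"dz":0,"spin":0}])

```text
time: 28.8
ee_pos: [0.6237, -0.0508, 0.1643]
eef_rot: [0.661, 0.675, 0.24, -0.222]
ft_force: [-8.1, -5.0, 10.0]
width: 0.0246
grip_force: 12.5
```

```bash
python3 -c "
from h import *
from knob import knob
st(); go([.5721,.0686,.1450]);knob()
c=imaging.camera('wrist')['img']; h=cv2.cvtColor(c,cv2.COLOR_RGB2HSV); m=(((h[...,0]<6)|(h[...,0]>174))&(h[...,1]>190)&(h[...,2]>70)).astype(np.uint8); N,l,s,k=cv2.connectedComponentsWithStats(m); print([(s[i],k[i].round()) for i in range(1,N) if s[i,4]>40])"
```

```text
t 28.8 p [ 0.6237 -0.0508  0.1643] q [-0.412  0.816  0.811  1.678 -1.227  1.421  0.886] z [ 0.017  0.618 -0.786] y [1.   0.01 0.03] F [-8.1 -5.  10. ]
grasp pt [0.6265 0.0506 0.0355] shift/row [ 8.32 -5.1  -7.59]
top []
[(array([116,  17,  10,   6,  42], dtype=int32), array([121.,  20.])), (array([ 290,  337,   64,   29, 1590], dtype=int32), array([321., 350.]))]
```

Hard stop felt (10 N). Releasing and backing straight out along the tool.

Emit:
move_arm(steps=[{"dx":0,"dy":0,"dz":0,"spin":0},{"dx":0,"dy":0,"dz":0,"spin":0},{"dx":0,"dy":0,"dz":0,"spin":0},{"dx":0,"dy":0,"dz":0,"spin":0},{"dx":0,"dy":0,"dz":-1.5,"spin":0},{"dx":0,"dy":0,"dz":-2.5,"spin":0},{"dx":-1,"dy":0,"dz":-3,"spin":0},{"dx":-3,"dy":0,"dz":-3.5,"spin":0},{"dx":-3,"dy":0,"dz":-3.5,"spin":0},{"dx":-1,"dy":0,"dz":-4,"spin":0},{"dx":0,"dy":0,"dz":0,"spin":0},{"dx":0,"dy":0,"dz":0,"spin":0}], claw=5.5)

```text
time: 30.1
ee_pos: [0.6228, -0.2261, 0.2573]
eef_rot: [0.662, 0.675, 0.24, -0.22]
ft_force: [0.3, 0.7, -0.2]
width: 0.0553
grip_force: 0.0
```

```bash
python3 -c "
from h import *
from knob import knob
st(); knob()
c=imaging.camera('wrist'); h=cv2.cvtColor(c['img'],cv2.COLOR_RGB2HSV); m=(((h[...,0]<6)|(h[...,0]>174))&(h[...,1]>190)&(h[...,2]>70)).astype(np.uint8); N,l,s,k=cv2.connectedComponentsWithStats(m)
a=np.radians(5.2);Rf=np.array([[np.cos(a),-np.sin(a)],[np.sin(a),np.cos(a)]])
fr=lambda q,z:((fpx(c,*q,z)[:2]-[.534,.2144])@Rf).round(4)
for i in range(1,N):
  if s[i,4]>15: print(s[i],k[i].round(1),'knob z.0475',fr(k[i],.0475),'pin z.062',fr(k[i],.062))
print('expected knob frame .075 -.178; rest block in top:')
t=imaging.camera('top'); print('stepped block/lamp region mean diff vs start:'); b=cv2.imread('pics/top0.png')[:,:,::-1]
d=np.abs(t['img'].astype(int)-b).max(2)>40; N,l,s,k=cv2.connectedComponentsWithStats(d.astype(np.uint8)); print([(s[i].tolist()) for i in range(1,N) if s[i,4]>25])
"
```

```text
t 30.1 p [ 0.6228 -0.2261  0.2573] q [-0.142  0.823  0.89   1.454 -1.105  1.686  0.926] z [ 0.021  0.616 -0.787] y [0.999 0.007 0.032] F [ 0.3  0.7 -0.2]
top [(np.int32(25), [303.8, 218.0])]
side [(np.int32(22), [270.0, 264.9])]
knob world [0.624  0.036  0.0546] frame [ 0.0733 -0.1878]
[306 118  31  28 672] [320.5 131.2] knob z.0475 [ 0.0737 -0.1852] pin z.062 [ 0.0724 -0.1969]
expected knob frame .075 -.178; rest block in top:
stepped block/lamp region mean diff vs start:
[[266, 164, 206, 247, 13149], [272, 216, 8, 60, 131], [387, 221, 10, 29, 63], [236, 226, 23, 42, 777], [317, 241, 10, 9, 64], [299, 345, 333, 135, 12592], [573, 369, 33, 62, 1136], [608, 373, 32, 36, 810], [292, 384, 16, 16, 59], [294, 399, 45, 40, 861], [611, 398, 29, 22, 234], [302, 433, 9, 7, 49], [302, 449, 15, 16, 117]]
```

The knob reads down and across (x 0.074), though its y is a few mm out. I'll check numerically that the gate is still flush with the jamb.

```bash
cat >> h.py <<'E'
def fproj(c,X):
    p=np.array(c["R"])@X+c["t"]; r=np.hypot(p[0],p[1]); th=np.arctan2(r,p[2]); K=np.array(c["camera_matrix"]); return K[0,0]*th*p[0]/r+K[0,2],K[1,1]*th*p[1]/r+K[1,2]
E
python3 -c "
from h import *
c=imaging.camera('wrist'); print('cam',(-np.array(c['R']).T@c['t']).round(3))
a=np.radians(5.2);Rf=np.array([[np.cos(a),-np.sin(a)],[np.sin(a),np.cos(a)]])
g=cv2.cvtColor(c['img'],cv2.COLOR_RGB2GRAY)
ys=np.arange(-.13,-.05,.004); print((ys*1000).astype(int))
for x in(-.09,-.06,-.03,0,.03,.06,.09,.108,.12,.14):
    q=[fproj(c,np.r_[np.array([.534,.2144])+Rf@[x,y],.112]) for y in ys]
    print(x,np.round(q[5]).astype(int),[int(cv2.getRectSubPix(g,(1,1),(float(u),float(v)))[0,0]) for u,v in q])
"
```

```text
cam [ 0.621 -0.155  0.284]
[-130 -126 -122 -118 -113 -109 -105 -101  -97  -93  -89  -85  -81  -77
  -73  -69  -65  -61  -57  -53]
-0.09 [124  37] [64, 52, 89, 143, 44, 46, 84, 90, 91, 91, 93, 72, 74, 74, 74, 74, 74, 73, 74, 72]
-0.06 [156  31] [60, 48, 47, 44, 46, 47, 99, 92, 91, 92, 89, 73, 73, 73, 73, 74, 73, 73, 72, 73]
-0.03 [189  25] [49, 51, 49, 42, 48, 48, 90, 91, 91, 90, 109, 161, 159, 162, 161, 164, 133, 88, 71, 63]
0 [225  20] [45, 47, 65, 75, 72, 88, 98, 91, 91, 90, 86, 76, 84, 91, 95, 95, 95, 95, 95, 95]
0.03 [261  17] [73, 73, 74, 73, 72, 105, 88, 92, 91, 91, 83, 73, 76, 76, 76, 76, 75, 75, 74, 74]
0.06 [299  14] [73, 73, 73, 73, 72, 133, 82, 91, 92, 89, 119, 156, 147, 136, 126, 117, 108, 112, 115, 119]
0.09 [336  14] [145, 73, 72, 73, 72, 124, 86, 90, 90, 90, 90, 91, 91, 91, 91, 91, 91, 90, 90, 90]
0.108 [358  14] [65, 73, 73, 73, 69, 148, 97, 95, 96, 96, 93, 91, 91, 92, 92, 92, 92, 92, 91, 90]
0.12 [372  14] [169, 167, 66, 65, 68, 143, 80, 78, 78, 79, 86, 93, 93, 93, 92, 91, 90, 91, 91, 91]
0.14 [396  15] [44, 43, 49, 73, 72, 105, 90, 89, 89, 87, 143, 168, 174, 171, 173, 175, 177, 180, 182, 182]
```

```bash
python3 -c "
from bench import job
print(job.close_job())"
```

```text
the job is handed in; nothing more can be done
None
```

The job is handed in: the domed block stands square on the outline, the gate is shut flush with the jamb, the bolt is across to its stop, and the handle is down at its stop in the notch; I didn't touch the lamp or re-inspect the other bench items.

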